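Set out two machine blocks on a sloping kit rail

TASK

Set out the two loose aluminium blocks on the narrow sloping kit rail: the rectangular bearing block from the grey tray goes in the rail's wide bay and the flanged shaft support from the mouse mat goes in its narrow bay. Each must stand on its own base, flat on the sloping bar, its long side crosswise to the bar and centred over it, between the fins and let go. Set them down gently, without dropping or ramming them, and leave all the other things where they are.

Things in the scene. Friction and masses are not known exactly. Their poses are not given: they have to be found in the camera images.
- block: Larger part to set out: solid aluminium block, 44 mm (x) by 62 mm (y) by 42 mm high, round ringed bore mark on both x faces, four small bolt holes on top; 0.3 kg. Origin: centre of its underside, z up. Same turned half round. Starts in one of the tray pockets, where only its x faces have room for fingers; in the rail's bay only its y faces have.
- support: Smaller part to set out: aluminium inverted T. Foot 24 mm (x) by 60 mm (y) by 10 mm high, on it an upright 24 mm (x) by 36 mm (y) reaching 52 mm above the underside, bore mark on both x faces; 0.15 kg. Origin: centre of its underside, z up. Same turned half round. Starts standing on the mouse mat, at one side; the mouse is at the other.
- rail: Stand of the kit rail (grey, fixed): foot plate 170 mm (x) by 80 mm (y) by 8 mm with two posts that carry the bar along its x. Origin: centre of the foot plate's underside, z up. It may stand left or right of the mat.
- bar: Sloping bar on the stand, fixed, 154 mm long (x, pointing uphill, 0.22 rad above level), 24 mm wide (y, level), 12 mm thick. Origin: centre of its top face, 110 mm above the desk; z square to that face. Four fins 4 mm thick, 24 mm wide, 45 mm high, low-side faces at x = -77, -17, 33, 73 mm, bound three bays: wide (56 mm, low end), middle (46 mm, holds the spacer), narrow (36 mm).
- wide_bay (a point): Centre of the wide bay (56 mm between fins) on the bar's top face; axes as the bar's.
- narrow_bay (a point): Centre of the narrow bay (36 mm between fins) on the bar's top face; axes as the bar's.
- tray: Grey open parts tray (fixed), outside 126 mm (x) by 155 mm (y) by 48 mm high, walls and floor 5 mm; a 5 mm wall along x makes two pockets, each 116 mm (x) by 70 mm (y), centred at y = +37.5 and -37.5 mm. One holds the bearing block, the other the flange. Origin: centre of its underside, z up. May stand left or right of the mat.
- mat: Blue mouse mat (fixed), 170 mm (x) by 220 mm (y) by 3 mm thick, with clear room for putting a part down once the shaft support is gone. Origin: centre of its underside.
- mouse: Black computer mouse on the mat, 104 mm (x) by 60 mm (y) by 38 mm high; leave alone. Origin: centre of its underside.
- flange: Round aluminium flange bearing in the other tray pocket: foot 60 mm across and 10 mm high, hub 40 mm across, 34 mm high in all; leave alone. Origin: centre of its underside.
- spacer: Round aluminium spacer, 36 mm across and 26 mm high, standing in the rail's middle bay; leave alone. Origin: centre of its underside.
- bottle: Small amber drink bottle with orange cap, 62 mm across, 155 mm tall, standing beyond the mat; leave alone. Origin: centre of its underside.
- tape: Roll of brown packing tape lying flat, 104 mm across, 48 mm high; leave alone. Origin: centre of its underside.
- scanner: Black hand-held code scanner lying on its side: head 60 mm (x) by 110 mm (y) by 40 mm high towards its +y, handle towards its -y, 200 mm long in all; leave alone. Origin: underside, near where head and handle join.
Things that resemble listed ones, but are neither listed nor needed, are in the scene too. Leave any green look-alike of the support alone.

How it is judged:
At the end, for the whole second after the job is handed in: Bearing block in the wide bay, shaft support in the narrow bay, released and at rest: underside centre within 10 mm of the bay centre along the bar, 9 mm across it, 4 mm square to it; z within 0.10 rad of the bar's z, x within 0.26 rad of its x, either way round (x of block in the frame of wide_bay between -0.01 and 0.01 m and y of block in the frame of wide_bay between -0.009 and 0.009 m and z of block in the frame of wide_bay between -0.004 and 0.004 m and angle between the z axis of block and the z axis of wide_bay, either way round below 0.1 rad and angle between the x axis of block and the x axis of wide_bay, either way round below 0.26 rad and linear speed of each of block, support below 0.02 m/s and angular speed of each of block, support below 0.2 rad/s and x of support in the frame of narrow_bay between -0.01 and 0.01 m and y of support in the frame of narrow_bay between -0.009 and 0.009 m and z of support in the frame of narrow_bay between -0.004 and 0.004 m and angle between the z axis of support and the z axis of narrow_bay, either way round below 0.1 rad and angle between the x axis of support and the x axis of narrow_bay, either way round below 0.26 rad); the robot touches nothing.
It fails at once if the flange, mouse, bottle, tape or scanner is pushed, tipped or carried more than 25 mm from where it was (distance of any of flange, mouse, bottle, tape, scanner from where it was at the start of the episode above 0.025 m).
It fails at once if the spacer is pushed more than 15 mm from its place on the rail (distance of spacer from where it was at the start of the episode above 0.015 m).
It fails at once if the bearing block is dropped or rammed on the bar: over 0.25 m/s within 6 mm of its place (x of block in the frame of wide_bay between -0.02 and 0.02 m and y of block in the frame of wide_bay between -0.02 and 0.02 m and z of block in the frame of wide_bay between -0.006 and 0.006 m and linear speed of block above 0.25 m/s).
It fails at once if the shaft support is dropped or rammed on the bar: over 0.25 m/s within 6 mm of its place (x of support in the frame of narrow_bay between -0.02 and 0.02 m and y of support in the frame of narrow_bay between -0.02 and 0.02 m and z of support in the frame of narrow_bay between -0.006 and 0.006 m and linear speed of support above 0.25 m/s).
It also fails if it takes over 69 s, if anything falls off the work surface, if the arm or the gripper's body presses on something with over 40 N, if the wrist force passes 120 N, or if a joint passes its speed limit or range.

ROBOT

A 6-joint arm with a two-finger parallel gripper is mounted at the origin on the work surface. World frame = base frame: x ahead of the robot, y to its left, z up, the work surface at z = 0. Lengths are in m, angles in rad, forces in N, time in s.
With the tool pointing down it reaches from about 0.375 to 0.975 m from the base axis. Payload 3.8 kg.
Tool frame: the origin (TCP) lies at the very end of the fingers, on their centre line; the grasp point (between the pads) lies 19 mm behind it; z points along the fingers, y is the line along which they close (so a half turn about z gives the same grasp; the last joint's range is limited). The gripper opens to 85 mm and grips with 20 to 120 N. Pads are 22 mm wide; open, the fingers measure 114 mm over their backs; the gripper's body (76 mm by 85 mm) begins 54 mm behind the grasp point. The pads swing forward as they close: fully open they stand 13 mm farther back than shut.
Start: joints at [1.127, 0.264, 1.604, -0, 1.274, -0.037], TCP at [0.267, 0.62, 0.231] pointing down, gripper open.
Joint ranges: [-2.63, 2.63], [-0.94, 2.18], [0.31, 2.57], [-1.31, 4.45], [0, 2.66], [-2.55, 2.55]. Speed limits (rad/s): [2.57, 2.57, 3.14, 3.14, 3.14, 3.14].

INTERFACE

Orientations are given as a rotation vector (axis times angle).
In Python, from workcell import bot, vision gives the robot as it stands. The module is installed in compiled form; this text tells all that it offers.
- The arm moves only by the tool play_rows, never from a script. Its argument "moves" is a list that holds one entry, the list of rows, each a list of 7 numbers: the turn, a rotation vector about the tool's x, y, z as a fraction of full scale, then the shift along the tool's x, y, z as a fraction of full scale, then the finger opening in mm, from 0 to 85.4. In form: [[[ax, ay, az, x, y, z, jaw], ...]]. A call has 1 to 5 rows; each row shifts and turns the commanded pose from where the row before left it, along the tool's axes as they then stand; what a row does not reach is not made up. Full scale, the value 1, is 0.1 m for a shift and 0.5 rad for a turn. A row lasts 1/12 s, in which the tool goes at most 41.7 mm and 7.16 degrees, less where a joint would pass 70% of its speed; a pose out of reach is approached as far as the arm can. A call with a number of a shift or a turn outside -1 to 1 is refused whole. A call with a gripper value outside its range is refused whole. The fingers move at their own pace and stop on an object; "newtons" is the grip in N (left out, the last holds). Time passes only in rows, so rows that do not move let the fingers close. It gives the time, the measured TCP pose, the force, the opening and the grip force at its end, in the units of the state.
- bot.read_state(): the state, without advancing time (a new reading comes with each control period).
- vision.read_camera(name): name is "scene" or "top" or "wrist"; returns a dict with "image" (400x640x3 uint8, red, green, blue), "depth" (400x640 float32, m along the optical axis (not along the pixel's ray), 0 where there is no reading), "K" (3x3 intrinsics, pixels), "R" (3x3) and "t" (3): a world point X has camera coordinates R X + t. Camera axes: x right, y down, z forward; pixel columns grow to the right and rows downward; lengths in m; the calibration is good to about 2 mm. A picture is of the moment at which its call begins.
- bot.finish_job(): hands the job in; it is judged then, once.
The state is a dict: "time": time; "q": joint angles; "joint_vel": joint speeds; "joint_torque": joint torques, N m; "tool_pos": TCP position; "tcp_rot": TCP orientation; "wrist_force": force on the tool from outside, world axes, zero at the start; "torque": the same for the moment, N m; "width": opening from 0.0 (shut) to 1.0 (fully open); "grip_force": force on a finger pad.
Only numpy, scipy, OpenCV 4.12 (cv2) and the standard library are available. Lean on these libraries where they do the work, as an engineer would, in place of code of your own. Each camera call takes 0.05 s, during which the arm holds its last target. There are 200 camera calls.

## Working session

There is one attempt and no reset: what is moved stays moved. The work goes in short steps, Python scripts to look and compute and a tool call to move; the robot and the scene stay as the last step left them, time stands still between calls to the robot, and variables do not carry over. Pictures are saved under pics/ and viewed, at most 10 in all, crops included, and the job is handed in when it is done.

Besides the shell and the picture viewer there is one more tool, called after ">>>" as name(argument=value, ...), one argument or row to a line, values as JSON. play_rows: Moves the arm, as the interface text tells. Its arguments: {"type":"object","properties":{"moves":{"type":"array","items":{"type":"array","items":{"type":"array","items":{"type":"number"}}}},"newtons":{"type":"number"}},"required":["moves"]}

```bash
mkdir -p pics; ls; python3 - <<'E'
from workcell import bot, vision
import cv2, numpy as np
for n in ("top","scene"):
    c=vision.read_camera(n); cv2.imwrite(f"pics/{n}0.png",c["image"][:,:,::-1]); np.savez(f"{n}0.npz",**c)
    print(n,c["K"].round(1).tolist(),c["R"].round(3).tolist(),c["t"].round(3).tolist())
s=bot.read_state();print(s)
E
```

```text
pics
top [[397.2, 0.0, 314.6], [0.0, 397.2, 192.1], [0.0, 0.0, 1.0]] [[-0.026, -1.0, -0.015], [-0.986, 0.028, -0.162], [0.163, 0.011, -0.987]] [0.018, 0.546, 1.147]
scene [[489.1, 0.0, 313.9], [0.0, 489.1, 200.8], [0.0, 0.0, 1.0]] [[0.372, 0.928, 0.02], [0.58, -0.215, -0.785], [-0.724, 0.304, -0.619]] [-0.206, -0.235, 1.722]
{'time': 0.1, 'q': array([ 1.12708045e+00,  2.64735751e-01,  1.60525918e+00, -2.64824585e-05,
        1.27374579e+00, -3.68743939e-02]), 'joint_vel': array([-0.00071765, -0.00099478, -0.00417658,  0.00129424,  0.00030158,
        0.00051463]), 'joint_torque': array([ 1.98998496e-04, -5.16708183e+01, -3.68588769e+01, -5.52697600e-05,
        6.25674409e-03, -2.39866665e-05]), 'tool_pos': array([0.2668032 , 0.61928451, 0.23003577]), 'tcp_rot': array([-0.63455618, -3.07634112,  0.00328618]), 'wrist_force': array([ 0.64011155, -0.87903395,  0.27457582]), 'torque': array([-0.03956115, -0.01141617, -0.09922369]), 'grip_force': 0.0, 'width': 0.9989642103948049}
```

View pics/top0.png

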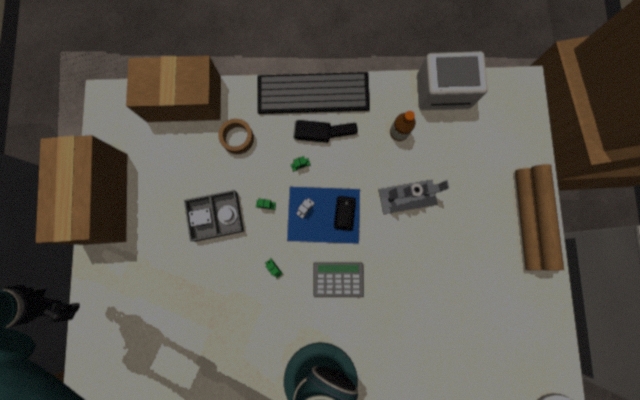

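View pics/scene0.png

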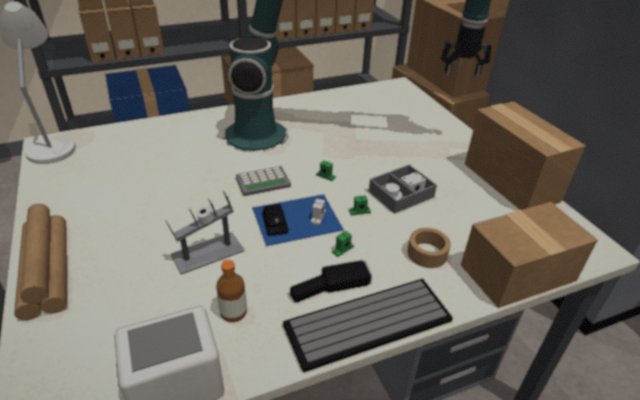

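The top view shows the block in the tray at (201,216), the flange at (227,214), the support at (305,208), the mouse at (344,213) and the rail around (415,195). The green look-alikes are at (265,204), (301,163) and (273,268).

```bash
cat >h.py <<'E'
import numpy as np, cv2
def cloud(c):
    d=c["depth"]; v,u=np.mgrid[0:400,0:640]; K=c["K"]
    P=np.stack([(u-K[0,2])/K[0,0]*d,(v-K[1,2])/K[1,1]*d,d],-1)
    W=(P-c["t"])@c["R"]; W[d==0]=np.nan
    return W
def rect(pts):
    (c,s,a)=cv2.minAreaRect((pts[:,:2]*1000).astype(np.float32)); return np.round(c,1),np.round(s,1),round(a,1)
E
python3 - <<'E'
from h import *
c=np.load("top0.npz"); W=cloud(c)
for n,(u0,v0,u1,v1) in dict(tray=(180,185,250,245),mat=(285,184,364,246),rail=(372,172,455,220)).items():
    R=W[v0:v1,u0:u1].reshape(-1,3); print(n, np.histogram(R[:,2],np.arange(-.01,.2,.01)))
print("desk",np.nanmedian(W[290:310,200:240,2]))
def rep(n,box,z0,z1):
    u0,v0,u1,v1=box; R=W[v0:v1,u0:u1].reshape(-1,3); m=(R[:,2]>z0)&(R[:,2]<z1); P=R[m]; print(n,len(P),np.median(P,0).round(4),*rect(P))
rep("tray",(178,183,252,247),.042,.055)
rep("block",(190,205,213,228),.03,.06)
rep("flange",(216,203,240,226),.03,.05)
rep("support",(292,196,318,222),.04,.06)
rep("supall",(292,196,318,222),.008,.06)
rep("mouse",(330,190,362,236),.015,.06)
# mat by colour
im=c["image"].astype(int); m=(im[...,2]>im[...,0]+40)&(W[...,2]<.02); m[:180]=0;m[250:]=0; print("mat",rect(W[m]))
rep("railfoot",(372,172,455,220),.003,.02)
rep("bar",(372,172,455,220),.08,.2)
R=W[172:220,372:455].reshape(-1,3);P=R[(R[:,2]>.08)]
pc=np.linalg.svd(P-P.mean(0))[2]; print(P.mean(0),pc[0])
S=np.load("scene0.npz");V=cloud(S)
R=V[190:270,165:245].reshape(-1,3)
P=R[(R[:,2]>.07)&(R[:,1]<-.1)];print(len(P),rect(P),np.linalg.svd(P-P.mean(0))[2][0],P.mean(0))
P=R[(R[:,2]>.004)&(R[:,2]<.012)];print("foot scene",len(P),rect(P))
E
python3 - <<'E'
import cv2
i=cv2.imread('pics/top0.png')[165:250,170:465]; cv2.imwrite('pics/crop1.png',cv2.resize(i,(800,230),interpolation=cv2.INTER_CUBIC))
i=cv2.imread('pics/scene0.png')[150:280,160:450]; cv2.imwrite('pics/crop2.png',cv2.resize(i,(800,360),interpolation=cv2.INTER_CUBIC))
E
```

```text
tray (array([ 863, 1832,  275,  143,  276,  706,   91,    0,    0,    0,    0,
          0,    0,    0,    0,    0,    0,    0,    0,    0]), array([-0.01,  0.  ,  0.01,  0.02,  0.03,  0.04,  0.05,  0.06,  0.07,
        0.08,  0.09,  0.1 ,  0.11,  0.12,  0.13,  0.14,  0.15,  0.16,
        0.17,  0.18,  0.19]))
mat (array([ 672, 3375,  133,  123,  335,  137,   95,    4,    0,    0,    0,
          0,    0,    0,    0,    0,    0,    0,    0,    0]), array([-0.01,  0.  ,  0.01,  0.02,  0.03,  0.04,  0.05,  0.06,  0.07,
        0.08,  0.09,  0.1 ,  0.11,  0.12,  0.13,  0.14,  0.15,  0.16,
        0.17,  0.18,  0.19]))
rail (array([ 997, 2086,  254,    6,    5,    4,    2,    1,    0,    2,   79,
         48,   53,  104,  156,   79,   47,   31,   12,    0]), array([-0.01,  0.  ,  0.01,  0.02,  0.03,  0.04,  0.05,  0.06,  0.07,
        0.08,  0.09,  0.1 ,  0.11,  0.12,  0.13,  0.14,  0.15,  0.16,
        0.17,  0.18,  0.19]))
desk -7.302516961679546e-05
tray 706 [0.4812 0.3364 0.047 ] [484.6 310.8] [126.3 155.7] 9.8
block 363 [0.4803 0.3433 0.0463] [483.6 346.6] [52.1 77.1] 11.3
flange 197 [0.4881 0.267  0.04  ] [482.4 262.1] [68.2 59.9] 9.8
support 103 [0.5006 0.0357 0.0546] [502.1  35.2] [24.2 35.8] 48.4
supall 178 [0.499  0.0357 0.0518] [499.5  35.8] [73.9 63.9] 85.4
mouse 639 [ 0.4812 -0.0841  0.0369] [483.5 -85. ] [ 59.4 103.8] 81.2
mat (array([483.1, -21.4]), array([215.3, 165.5]), 86.3)
railfoot 1269 [ 0.5171 -0.2772  0.0074] [ 534.3 -300.5] [257.6 147.2] 88.4
bar 611 [ 0.5291 -0.2787  0.1325] [ 529.7 -284.5] [ 34.8 163.9] 5.4
[ 0.52947681 -0.28365824  0.12908424] [ 0.14886559 -0.9578909  -0.24552813]
1158 (array([ 614.1, -254.2]), array([243.6, 158.1]), 23.6) [0.98364605 0.01604281 0.1793964 ] [ 0.55769047 -0.27999115  0.12076381]
foot scene 1412 (array([ 426.4, -275.9]), array([223.1, 327.4]), 73.9)
```

View pics/crop2.png

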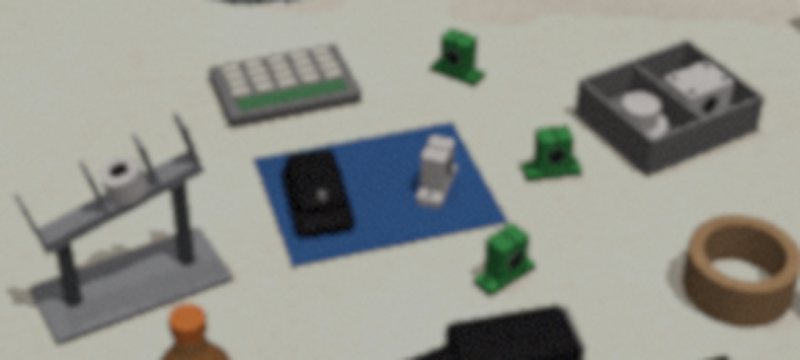

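The scene crop shows the rail's uphill end toward +y (image right). The wide bay is therefore at the -y low end, and the spacer is in the middle. I'm moving above the support, turned to match its upright.

>>> play_rows(
  moves=[
    [[0, 0, 0.25, 0, 0, 0, 85], [0, 0, 0.25, 0, 0, 0, 85], [0, 0, 0.25, 0, 0, 0, 85], [0, 0, 0.25, 0, 0, 0, 85], [0, 0, 0.25, 0, 0, 0, 85]],
  ],
)

```text
time: 0.52
tool_pos: [0.2669, 0.6195, 0.2305]
tcp_rot: [1.558, 2.728, -0.002]
wrist_force: [-0.2, -0.3, -0.4]
width: 0.993
grip_force: 0.0
```

>>> play_rows(
  moves=[
    [[0, 0, 0.25, 0, 0, 0, 85], [0, 0, 0.25, 0, 0, 0, 85], [0, 0, 0.25, 0, 0, 0, 85], [0, 0, 0.25, 0, 0, 0, 85], [0, 0, 0.25, 0, 0, 0, 85]],
  ],
)

```text
time: 0.93
tool_pos: [0.2669, 0.6195, 0.2305]
tcp_rot: [2.321, 2.116, -0.002]
wrist_force: [-0.6, 0.2, -0.1]
width: 1.0
grip_force: 0.0
```

>>> play_rows(
  moves=[
    [[0, 0, 0.25, 0, 0, 0, 85], [0, 0, 0.25, 0, 0, 0, 85], [0, 0, 0.25, 0, 0, 0, 85], [0, 0, 0.25, 0, 0, 0, 85], [0, 0, 0.25, 0, 0, 0, 85]],
  ],
)

```text
time: 1.35
tool_pos: [0.2669, 0.6195, 0.2305]
tcp_rot: [2.859, 1.3, -0.002]
wrist_force: [-0.3, 0.3, -0.1]
width: 1.0
grip_force: 0.0
```

>>> play_rows(
  moves=[
    [[0, 0, 0, -0.18, 0.35, 0, 85], [0, 0, 0, -0.18, 0.35, 0, 85], [0, 0, 0, -0.18, 0.35, 0, 85], [0, 0, 0, -0.18, 0.35, 0, 85], [0, 0, 0, -0.18, 0.35, 0, 85]],
  ],
)

```text
time: 1.77
tool_pos: [0.3409, 0.4356, 0.2306]
tcp_rot: [2.855, 1.31, -0.001]
wrist_force: [-0.1, 0.0, 0.7]
width: 0.996
grip_force: 0.0
```

>>> play_rows(
  moves=[
    [[0, 0, 0, -0.18, 0.35, 0, 85], [0, 0, 0, -0.18, 0.35, 0, 85], [0, 0, 0, -0.18, 0.35, 0, 85], [0, 0, 0, -0.18, 0.35, 0, 85], [0, 0, 0, -0.18, 0.35, 0, 85]],
  ],
)

```text
time: 2.18
tool_pos: [0.4148, 0.2532, 0.2309]
tcp_rot: [2.855, 1.31, -0.001]
wrist_force: [0.8, 0.2, 0.1]
width: 0.996
grip_force: 0.0
```

>>> play_rows(
  moves=[
    [[0, 0, 0, -0.18, 0.35, 0, 85], [0, 0, 0, -0.18, 0.35, 0, 85], [0, 0, 0, -0.18, 0.35, 0, 85], [0, 0, 0, -0.18, 0.35, 0, 85], [0, 0, 0, 0, 0, 0, 85]],
  ],
)

```text
time: 2.6
tool_pos: [0.4757, 0.1033, 0.2311]
tcp_rot: [2.856, 1.299, -0.001]
wrist_force: [-0.3, -0.2, -0.0]
width: 0.998
grip_force: 0.0
```

```bash
python3 - <<'E'
from workcell import vision
from h import *
c=vision.read_camera("wrist"); cv2.imwrite("pics/w1.png",c["image"][:,:,::-1]); np.savez("w1.npz",**c)
W=cloud(c); print("cam",(-c["R"].T@c["t"]).round(3),c["R"][2].round(2))
m=(W[...,2]>.045)&(W[...,2]<.065)&(np.hypot(W[...,0]-.5,W[...,1]-.036)<.05); print(m.sum(),rect(W[m]),np.median(W[m],0))
m=(W[...,2]>.007)&(W[...,2]<.065)&(np.hypot(W[...,0]-.5,W[...,1]-.036)<.05); print(m.sum(),rect(W[m]))
E
```

```text
cam [0.527 0.165 0.375] [-0.2  -0.24 -0.95]
961 (array([499.9,  34.3]), array([25. , 36.3]), 51.5) [0.50037755 0.03607006 0.0559821 ]
1728 (array([499.9,  34.4]), array([25.4, 59.9]), 50.5)
```

View pics/w1.png

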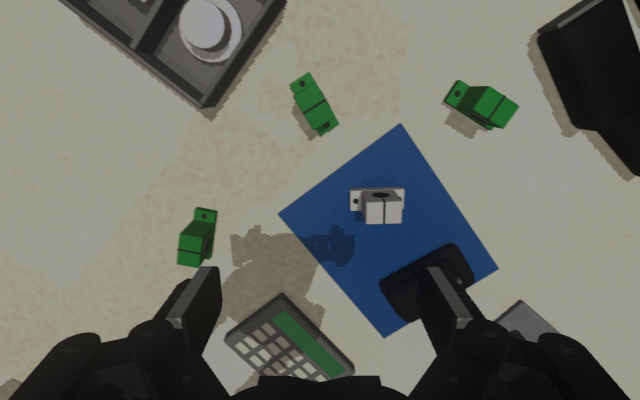

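The wrist view shows the support at pixel (380,205). It measures as centred at (0.500, 0.034) with x-yaw about 50.5° and its top at z 0.055, which matches its size plus the mat. Next I go over it and down.

>>> play_rows(
  moves=[
    [[0, 0, -0.06, 0, 0, 0, 85], [0, 0, 0, -0.19, 0.31, 0, 85], [0, 0, 0, -0.19, 0.31, 0, 85], [0, 0, 0, 0, 0, 0.4, 85], [0, 0, 0, 0, 0, 0.4, 85]],
  ],
)

```text
time: 3.07
tool_pos: [0.5015, 0.0403, 0.1535]
tcp_rot: [2.834, 1.348, 0.012]
wrist_force: [0.6, 0.5, -0.8]
width: 0.991
grip_force: 0.0
```

>>> play_rows(
  moves=[
    [[0, 0, 0, 0, 0, 0.3, 85], [0, 0, 0, 0, 0, 0.2, 85], [0, 0, 0, 0, 0, 0, 85], [0, 0, 0, 0, 0, 0, 85]],
  ],
)

```text
time: 3.4
tool_pos: [0.4965, 0.0416, 0.1]
tcp_rot: [-2.833, -1.353, 0.005]
wrist_force: [0.8, -0.4, 0.3]
width: 0.996
grip_force: 0.0
```

>>> play_rows(
  moves=[
    [[0, 0, 0, -0.035, 0.072, 0, 85], [0, 0, 0, 0, 0, 0.3, 85], [0, 0, 0, 0, 0, 0.3, 85], [0, 0, 0, 0, 0, 0.18, 85], [0, 0, 0, 0, 0, 0, 85]],
  ],
)

```text
time: 3.82
tool_pos: [0.5002, 0.0333, 0.0217]
tcp_rot: [-2.834, -1.352, 0.005]
wrist_force: [-0.4, -0.6, -0.1]
width: 0.995
grip_force: 0.0
```

```bash
python3 - <<'E'
from workcell import vision,bot
from h import *
c=vision.read_camera("wrist"); cv2.imwrite("pics/w2.png",c["image"][:,:,::-1])
print(bot.read_state())
E
```

```text
{'time': 3.8667, 'q': array([ 1.67832853e-02,  1.71467001e-01,  2.14492537e+00, -8.70030093e-05,
        8.26159367e-01,  6.97592052e-01]), 'joint_vel': array([ 0.001376  , -0.03410823, -0.03657587,  0.00024   ,  0.00756795,
        0.00115577]), 'joint_torque': array([-2.61151989e-02, -3.65983057e+01, -2.74546587e+01, -2.32491249e-03,
       -1.43526820e-01, -2.34437161e-03]), 'tool_pos': array([0.50156798, 0.03330001, 0.02344774]), 'tcp_rot': array([-2.83529631e+00, -1.35224278e+00,  1.41206061e-03]), 'wrist_force': array([0.16719576, 0.3420317 , 0.90007821]), 'torque': array([0.00569542, 0.0387633 , 0.01806514]), 'grip_force': 0.0, 'width': 0.9938319156032652}
```

View pics/w2.png

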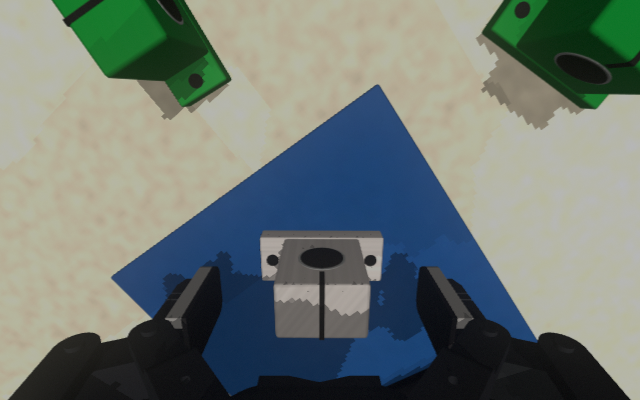

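The fingers straddle the upright evenly (pads at x≈215 and 425, upright 275–370), so I'm closing.

>>> play_rows(
  moves=[
    [[0, 0, 0, 0, 0, 0, 25], [0, 0, 0, 0, 0, 0, 25], [0, 0, 0, 0, 0, 0, 25], [0, 0, 0, 0, 0, 0, 25], [0, 0, 0, 0, 0, 0, 25]],
  ],
  newtons=50,
)

```text
time: 4.28
tool_pos: [0.5033, 0.0334, 0.0251]
tcp_rot: [2.834, 1.351, 0.005]
wrist_force: [-0.5, 0.7, 7.6]
width: 0.413
grip_force: 51.4
```

>>> play_rows(
  moves=[
    [[0, 0, 0, 0, 0, 0, 25], [0, 0, 0, 0, 0, 0, 25], [0, 0, 0, 0, 0, 0, 25], [0, 0, 0, 0, 0, 0, 25], [0, 0, 0, 0, 0, 0, 25]],
  ],
)

```text
time: 4.7
tool_pos: [0.5033, 0.0334, 0.0251]
tcp_rot: [2.835, 1.352, 0.005]
wrist_force: [-0.0, 0.3, 6.2]
width: 0.41
grip_force: 51.3
```

>>> play_rows(
  moves=[
    [[0, 0, 0, 0, 0, -0.2, 25], [0, 0, 0, 0, 0, -0.35, 25], [0, 0, 0, 0, 0, -0.4, 25], [0, 0, 0, 0, 0, -0.4, 25], [0, 0, 0, 0, 0, -0.4, 25]],
  ],
)

```text
time: 5.12
tool_pos: [0.5006, 0.0334, 0.1997]
tcp_rot: [-2.835, -1.352, 0.002]
wrist_force: [0.6, 0.6, -1.3]
width: 0.413
grip_force: 50.4
```

>>> play_rows(
  moves=[
    [[0, 0, -0.23, 0, 0, -0.4, 25], [0, 0, -0.23, 0, 0, -0.4, 25], [0, 0, -0.23, 0, 0, 0, 25], [0, 0, -0.23, 0, 0, 0, 25], [0, 0, -0.23, 0, 0, 0, 25]],
  ],
)

```text
time: 5.53
tool_pos: [0.5018, 0.0334, 0.2797]
tcp_rot: [2.329, 2.106, 0.003]
wrist_force: [-0.7, -0.4, -2.0]
width: 0.412
grip_force: 50.5
```

>>> play_rows(
  moves=[
    [[0, 0, -0.23, 0, 0, 0, 25], [0, 0, -0.23, 0, 0, 0, 25], [0, 0, 0, -0.3, 0, 0, 25], [0, 0, 0, -0.3, 0, 0, 25], [0, 0, 0, -0.3, 0, 0, 25]],
  ],
)

```text
time: 5.95
tool_pos: [0.5122, -0.0564, 0.2781]
tcp_rot: [-2.077, -2.357, 0.0]
wrist_force: [0.1, 0.0, -1.0]
width: 0.412
grip_force: 50.5
```

>>> play_rows(
  moves=[
    [[0, 0, 0, -0.3, 0, 0, 25], [0, 0, 0, -0.3, 0, 0, 25], [0, 0, 0, -0.3, 0, 0, 25], [0, 0, 0, 0, 0, 0, 25], [0, 0, 0, 0, 0, 0, 25]],
  ],
)

```text
time: 6.37
tool_pos: [0.5233, -0.1464, 0.2777]
tcp_rot: [-2.082, -2.351, 0.0]
wrist_force: [0.7, -0.6, -2.4]
width: 0.414
grip_force: 50.5
```

```bash
python3 - <<'E'
from workcell import vision,bot
from h import *
c=vision.read_camera("wrist"); cv2.imwrite("pics/w3.png",c["image"][:,:,::-1]);np.savez("w3.npz",**c)
s=bot.read_state();print(s["tool_pos"],s["tcp_rot"],s["width"])
E
```

```text
[ 0.52327791 -0.14534138  0.27776025] [-2.08035222e+00 -2.35210758e+00  5.05719996e-05] 0.4148985003707766
```

View pics/w3.png

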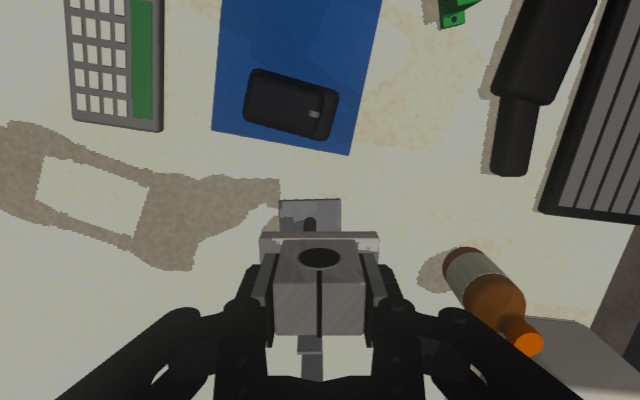

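The wrist view hides the rail behind the held support, because image up is +y. I'm moving past the low end so the camera looks back up the bar.

>>> play_rows(
  moves=[
    [[0, 0, 0, -0.35, -0.02, 0, 25], [0, 0, 0, -0.35, -0.02, 0, 25], [0, 0, 0, -0.35, -0.02, 0, 25], [0, 0, 0, -0.35, -0.02, 0, 25], [0, 0, 0, -0.35, -0.02, 0, 25]],
  ],
)

```text
time: 6.83
tool_pos: [0.5358, -0.3197, 0.2783]
tcp_rot: [-2.077, -2.357, -0.001]
wrist_force: [1.1, 0.4, -0.6]
width: 0.413
grip_force: 50.5
```

>>> play_rows(
  moves=[
    [[0, 0, 0, -0.35, -0.02, 0, 25], [0, 0, 0, -0.35, -0.02, 0, 25], [0, 0, 0, -0.35, -0.02, 0, 25], [0, 0, 0, 0, 0, 0, 25], [0, 0, 0, 0, 0, 0, 25]],
  ],
)

```text
time: 7.25
tool_pos: [0.5426, -0.4252, 0.2773]
tcp_rot: [-2.08, -2.352, -0.001]
wrist_force: [0.8, 0.8, -1.6]
width: 0.412
grip_force: 50.5
```

```bash
python3 - <<'E'
from workcell import vision,bot
from h import *
c=vision.read_camera("wrist"); cv2.imwrite("pics/w4.png",c["image"][:,:,::-1]);np.savez("w4.npz",**c)
s=bot.read_state();print(s["tool_pos"],s["tcp_rot"],s["width"])
W=cloud(c)
m=(W[...,2]>.07)&(W[...,2]<.19)&(np.hypot(W[...,0]-.53,W[...,1]+.285)<.1)
print(m.sum(),rect(W[m]));P=W[m];print(P.mean(0),np.linalg.svd(P-P.mean(0))[2][0])
E
```

```text
[ 0.54271186 -0.42397995  0.27751044] [-2.07812976e+00 -2.35348454e+00 -1.23071336e-03] 0.4121025137068197
3630 (array([ 533.2, -324.9]), array([34.4, 86.5]), 6.9)
[ 0.5334321  -0.31929951  0.11728988] [ 0.13852551 -0.9026269  -0.40752344]
```

View pics/w4.png

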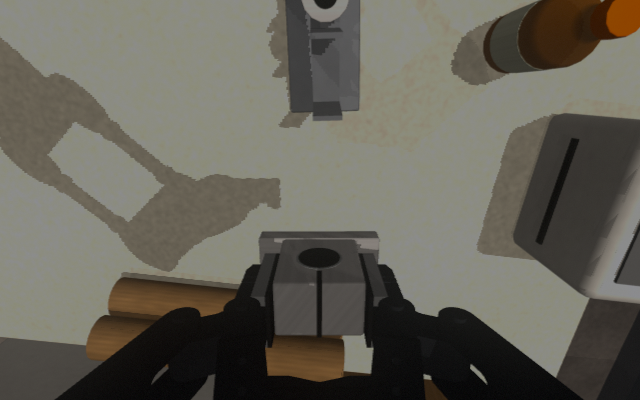

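```bash
cat >fit.py <<'E'
from h import *
from scipy.optimize import least_squares
def box(P,c,h):
    q=np.abs(P-c)-h; return np.linalg.norm(np.maximum(q,0),axis=1)+np.minimum(q.max(1),0)
s,co=np.sin(.22),np.cos(.22)
def toBar(P,p):
    c,sn=np.cos(p[2]),np.sin(p[2]); D=P-[p[0],p[1],0.11]
    a=D[:,0]*c+D[:,1]*sn; b=-D[:,0]*sn+D[:,1]*c; z=D[:,2]
    return np.stack([a*co+z*s,b,-a*s+z*co],1)
def sdf(p,P):
    B=toBar(P,p); L=[box(B,[0,0,-.006],[.077,.012,.006])]
    L+=[box(B,[x+.002,0,.0225],[.002,.012,.0225]) for x in(-.077,-.017,.033,.073)]
    r=np.hypot(B[:,0]-.010,B[:,1]); q=np.stack([r-.018,np.abs(B[:,2]-.013)-.013],1)
    L.append(np.linalg.norm(np.maximum(q,0),axis=1)+np.minimum(q.max(1),0))
    return np.min(L,0)
def fit(Ws):
    P=np.concatenate([W.reshape(-1,3) for W in Ws]); P=P[(P[:,2]>.075)&(P[:,2]<.2)&(np.hypot(P[:,0]-.53,P[:,1]+.285)<.11)]
    best=None
    for y0 in(-.30,-.285,-.27):
        r=least_squares(sdf,[.53,y0,1.69],args=(P,),loss="cauchy",f_scale=.002,x_scale=[.01,.01,.1])
        if best is None or r.cost<best.cost: best=r
    return best.x,len(P),np.median(np.abs(sdf(best.x,P)))
def bay(p,xb):
    c,sn=np.cos(p[2]),np.sin(p[2]); return np.array([p[0]+xb*co*c,p[1]+xb*co*sn,.11+xb*s])
E
python3 - <<'E'
from fit import *
C={n:cloud(np.load(n+"0.npz" if n!="w4" else "w4.npz")) for n in("top","scene","w4")}
for n in C: print(n,fit([C[n]]))
p,_,e=fit(C.values()); print("all",p,e,"narrow",bay(p,.055),"wide",bay(p,-.045))
E
```

```text
top (array([ 0.53053466, -0.28139841,  1.71975274]), 611, np.float64(0.0007987298205979695))
scene (array([ 0.52927499, -0.28491233,  1.7206587 ]), 1006, np.float64(0.00096262196539172))
w4 (array([ 0.52821346, -0.28395504,  1.72246502]), 3630, np.float64(0.0010557754944084535))
all [ 0.52914162 -0.28348268  1.71714002] 0.0010613493229400806 narrow [ 0.52131472 -0.23038206  0.12200263] wide [ 0.53554545 -0.32692865  0.10017967]
```

```bash
cat >go.py <<'E'
from fit import *
from scipy.spatial.transform import Rotation as Ro
from workcell import bot
BP=np.array([.5293,-.2834,1.7200])
def barR():
    u=np.array([np.cos(BP[2]),np.sin(BP[2]),0]); x=co*u+[0,0,s]; z=-s*u+np.array([0,0,co]); return np.stack([x,np.cross(z,x),z],1)
def toolbar(): # tool x uphill, z into bar
    B=barR(); return np.stack([B[:,0],-B[:,1],-B[:,2]],1)
def down(yaw): 
    x=np.array([np.cos(yaw),np.sin(yaw),0]); z=np.array([0,0,-1.]); return np.stack([x,np.cross(z,x),z],1)
def delta(Rt,pt):
    st=bot.read_state(); R=Ro.from_rotvec(st["tcp_rot"]).as_matrix()
    w=Ro.from_matrix(R.T@Rt).as_rotvec()
    print("pos",st["tool_pos"].round(4),"turn units",(w/.5).round(3),"shift units in TARGET axes",(Rt.T@(pt-st["tool_pos"])/.1).round(3),"in present axes",(R.T@(pt-st["tool_pos"])/.1).round(3),"t",st["time"],"F",st["wrist_force"].round(1))
E
python3 - <<'E'
from go import *
st=bot.read_state(); R=Ro.from_rotvec(st["tcp_rot"]).as_matrix()
W=cloud(np.load("w4.npz")).reshape(-1,3); T=(W-st["tool_pos"])@R
m=(np.abs(T[:,0])<.03)&(np.abs(T[:,1])<.035)&(T[:,2]<.03)&(T[:,2]>-.035); T=T[m]
top=T[(T[:,2]<-.024)&(np.abs(T[:,1])<.015)]; print("top",len(top),np.percentile(top,[2,50,98],axis=0).round(4).tolist())
foot=T[np.abs(T[:,1])>.022]; print("foot",len(foot),np.percentile(foot,[2,50,98],axis=0).round(4).tolist())
Rt=toolbar(); b=bay(BP,.055); print(b); delta(Rt,b+Rt@[.0,0,-.022-.09])
E
```

```text
top 4661 [[-0.0124, -0.0144, -0.0318], [0.0013, 0.0001, -0.0306], [0.0108, 0.0144, -0.0251]]
foot 2044 [[0.0007, -0.0323, -0.0335], [0.0068, -0.0236, -0.0146], [0.011, 0.029, 0.0187]]
[ 0.52132127 -0.23032197  0.12200263]
pos [ 0.5427 -0.424   0.2775] turn units [ 0.004  0.436 -0.05 ] shift units in TARGET axes [1.561 0.076 0.822] in present axes [1.703 0.034 0.465] t 7.3 F [ 0.5  1.1 -0.5]
```

>>> play_rows(
  moves=[
    [[0, 0.218, -0.025, 0, 0, 0, 25], [0, 0.218, -0.025, 0, 0, 0, 25], [0, 0, 0, 0.31, 0.015, 0, 25], [0, 0, 0, 0.31, 0.015, 0, 25], [0, 0, 0, 0.31, 0.015, 0, 25]],
  ],
)

```text
time: 7.72
tool_pos: [0.5335, -0.3322, 0.296]
tcp_rot: [-1.935, -2.247, -0.216]
wrist_force: [-0.1, 0.2, -0.5]
width: 0.415
grip_force: 50.5
```

>>> play_rows(
  moves=[
    [[0, 0, 0, 0.31, 0.015, 0, 25], [0, 0, 0, 0.31, 0.015, 0, 25], [0, 0, 0, 0, 0, 0.25, 25], [0, 0, 0, 0, 0, 0.25, 25], [0, 0, 0, 0, 0, 0, 25]],
  ],
)

```text
time: 8.13
tool_pos: [0.5235, -0.2584, 0.2588]
tcp_rot: [-1.929, -2.248, -0.213]
wrist_force: [-1.5, 1.0, -3.7]
width: 0.413
grip_force: 50.4
```

```bash
python3 - <<'E'
from go import *
from workcell import vision
Rt=toolbar(); b=bay(BP,.055)
delta(Rt,b+Rt@[.001,0,-.022-.08])
c=vision.read_camera("scene");np.savez("s5.npz",**c); cv2.imwrite("pics/s5.png",cv2.resize(c["image"][100:260,130:330,::-1],(800,640))[:600])
E
```

```text
pos [ 0.5235 -0.2584  0.2588] turn units [-0.008 -0.007  0.006] shift units in TARGET axes [-0.014  0.02   0.376] in present axes [-0.015  0.021  0.376] t 8.1333 F [-1.5  1.  -3.7]
```

View pics/s5.png

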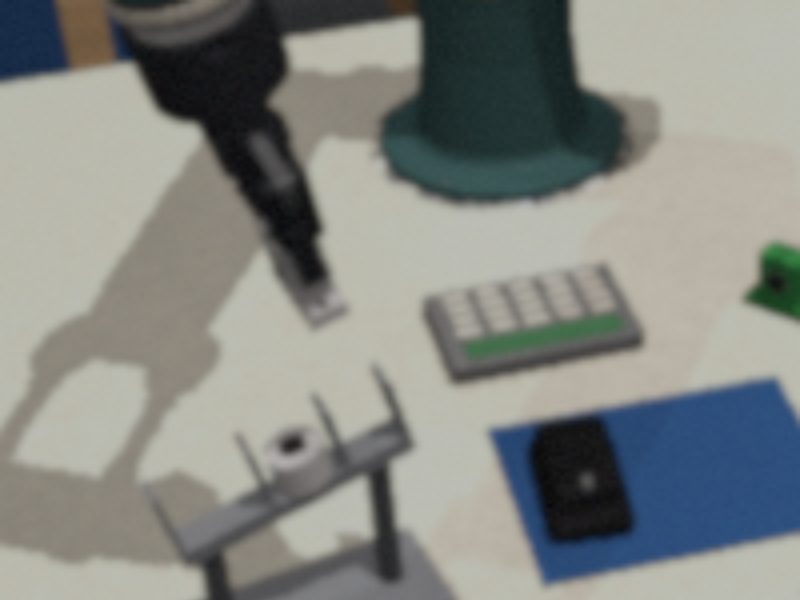

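The support hangs tilted like the bar, above the narrow bay (between the fins near (320,400) and (380,370)). I'm descending partway, then checking.

>>> play_rows(
  moves=[
    [[-0.008, -0.007, 0.006, -0.015, 0.02, 0, 25], [0, 0, 0, 0, 0, 0.25, 25], [0, 0, 0, 0, 0, 0.25, 25], [0, 0, 0, 0, 0, 0.15, 25], [0, 0, 0, 0, 0, 0, 25]],
  ],
)

```text
time: 8.6
tool_pos: [0.5254, -0.2499, 0.197]
tcp_rot: [-1.943, -2.248, -0.215]
wrist_force: [-1.2, 0.9, -1.7]
width: 0.411
grip_force: 50.5
```

```bash
python3 - <<'E'
from go import *
from workcell import vision
Rt=toolbar(); b=bay(BP,.055)
delta(Rt,b+Rt@[.001,0,-.022])
c=vision.read_camera("scene");P=cloud(c).reshape(-1,3);P=P[np.all(np.isfinite(P),axis=1)]
B=toBar(P,BP)
m=(abs(B[:,0]-.055)<.04)&(abs(B[:,1])<.04)&(B[:,2]>.046)&(B[:,2]<.066); print("held foot in bar frame",m.sum(),np.percentile(B[m],[2,50,98],axis=0).round(4).tolist())
E
```

```text
pos [ 0.5254 -0.2499  0.197 ] turn units [ 0.007  0.005 -0.007] shift units in TARGET axes [ 0.041 -0.011  0.555] in present axes [ 0.043 -0.013  0.555] t 8.6 F [-1.2  0.9 -1.7]
held foot in bar frame 65 [[0.0344, -0.0317, 0.0462], [0.0493, -0.0249, 0.062], [0.0737, 0.0222, 0.0657]]
```

>>> play_rows(
  moves=[
    [[0, 0, 0, 0.04, -0.012, 0, 25], [0, 0, 0, 0, 0, 0.05, 25], [0, 0, 0, 0, 0, 0, 25], [0, 0, 0, 0, 0, 0, 25]],
  ],
)

```text
time: 8.98
tool_pos: [0.5252, -0.2467, 0.1962]
tcp_rot: [-1.946, -2.253, -0.217]
wrist_force: [0.1, 0.2, -1.7]
width: 0.414
grip_force: 50.5
```

```bash
python3 - <<'E'
from go import *
Rt=toolbar(); b=bay(BP,.055)
delta(Rt,b+Rt@[.001,0,-.022])
E
```

```text
pos [ 0.5252 -0.2467  0.1962] turn units [ 0.016  0.013 -0.005] shift units in TARGET axes [ 0.011 -0.014  0.541] in present axes [ 0.015 -0.018  0.541] t 8.9833 F [ 0.1  0.2 -1.7]
```

>>> play_rows(
  moves=[
    [[0.01, 0.01, 0, 0.01, -0.015, 0.15, 25], [0, 0, 0, 0, 0, 0.15, 25], [0, 0, 0, 0, 0, 0.1, 25], [0, 0, 0, 0, 0, 0.05, 25], [0, 0, 0, 0, 0, 0, 25]],
  ],
)

```text
time: 9.4
tool_pos: [0.5204, -0.2348, 0.1492]
tcp_rot: [-1.938, -2.244, -0.214]
wrist_force: [0.2, -0.2, -2.0]
width: 0.415
grip_force: 50.5
```

```bash
python3 - <<'E'
from go import *
Rt=toolbar(); b=bay(BP,.055)
delta(Rt,b+Rt@[.001,0,-.022])
E
```

```text
pos [ 0.5204 -0.2348  0.1492] turn units [-0.003 -0.004 -0.006] shift units in TARGET axes [-0.007  0.015  0.055] in present axes [-0.007  0.016  0.055] t 9.4 F [ 0.2 -0.2 -2. ]
```

>>> play_rows(
  moves=[
    [[0, 0, 0, -0.005, 0.015, 0.02, 25], [0, 0, 0, 0, 0, 0.015, 25], [0, 0, 0, 0, 0, 0.01, 25], [0, 0, 0, 0, 0, 0, 25], [0, 0, 0, 0, 0, 0, 25]],
  ],
)

```text
time: 9.82
tool_pos: [0.5234, -0.2354, 0.1473]
tcp_rot: [-1.941, -2.247, -0.215]
wrist_force: [0.2, 0.3, -1.6]
width: 0.413
grip_force: 50.5
```

>>> play_rows(
  moves=[
    [[0, 0, 0, 0, 0, 0.01, 25], [0, 0, 0, 0, 0, 0, 25], [0, 0, 0, 0, 0, 0, 25]],
  ],
)

```text
time: 10.07
tool_pos: [0.5231, -0.2349, 0.146]
tcp_rot: [-1.94, -2.247, -0.215]
wrist_force: [0.5, -0.2, -1.8]
width: 0.413
grip_force: 50.5
```

```bash
python3 - <<'E'
from go import *
Rt=toolbar(); b=bay(BP,.055)
delta(Rt,b+Rt@[.001,0,-.022])
E
```

```text
pos [ 0.5231 -0.2349  0.146 ] turn units [ 0.004  0.001 -0.006] shift units in TARGET axes [ 0.005 -0.011  0.025] in present axes [ 0.005 -0.011  0.025] t 10.0667 F [ 0.5 -0.2 -1.8]
```

>>> play_rows(
  moves=[
    [[0, 0, 0, 0.003, -0.006, 0.012, 25], [0, 0, 0, 0, 0, 0, 25], [0, 0, 0, 0, 0, 0, 25]],
  ],
)

```text
time: 10.32
tool_pos: [0.5223, -0.2344, 0.1447]
tcp_rot: [-1.94, -2.247, -0.215]
wrist_force: [1.2, 0.5, -1.4]
width: 0.413
grip_force: 50.5
```

>>> play_rows(
  moves=[
    [[0, 0, 0, 0, 0, 0.01, 25], [0, 0, 0, 0, 0, 0, 25], [0, 0, 0, 0, 0, 0, 25]],
  ],
)

```text
time: 10.57
tool_pos: [0.5225, -0.2343, 0.1439]
tcp_rot: [-1.94, -2.247, -0.215]
wrist_force: [0.4, -0.7, -0.9]
width: 0.413
grip_force: 50.7
```

>>> play_rows(
  moves=[
    [[0, 0, 0, 0, 0, 0.006, 25], [0, 0, 0, 0, 0, 0, 25], [0, 0, 0, 0, 0, 0, 25]],
  ],
)

```text
time: 10.82
tool_pos: [0.5226, -0.2344, 0.1439]
tcp_rot: [-1.94, -2.247, -0.215]
wrist_force: [-1.2, -1.3, 3.0]
width: 0.411
grip_force: 51.0
```

>>> play_rows(
  moves=[
    [[0, 0, 0, 0, 0, 0.006, 25], [0, 0, 0, 0, 0, 0, 25], [0, 0, 0, 0, 0, 0, 45], [0, 0, 0, 0, 0, 0, 45], [0, 0, 0, 0, 0, 0, 80]],
  ],
)

```text
time: 11.23
tool_pos: [0.5223, -0.2338, 0.1423]
tcp_rot: [-1.94, -2.246, -0.215]
wrist_force: [0.6, 1.0, -0.2]
width: 0.648
grip_force: 0.0
```

>>> play_rows(
  moves=[
    [[0, 0, 0, 0, 0, 0, 80], [0, 0, 0, 0, 0, 0, 80], [0, 0, 0, 0, 0, 0, 80], [0, 0, 0, 0, 0, -0.1, 80], [0, 0, 0, 0, 0, -0.2, 80]],
  ],
)

```text
time: 11.65
tool_pos: [0.5214, -0.2391, 0.1698]
tcp_rot: [-1.936, -2.242, -0.213]
wrist_force: [-0.4, 0.3, 0.7]
width: 0.935
grip_force: 0.0
```

>>> play_rows(
  moves=[
    [[0, 0, 0, 0, 0, -0.3, 80], [0, 0, 0, 0, 0, -0.4, 80], [0, 0, 0, 0, 0, -0.4, 80], [0, 0, 0, 0, 0, 0, 80]],
  ],
)

```text
time: 11.98
tool_pos: [0.5306, -0.2678, 0.2899]
tcp_rot: [-1.95, -2.259, -0.219]
wrist_force: [1.1, -0.0, 1.4]
width: 0.936
grip_force: 0.0
```

```bash
cat >held.py <<'E'
from go import *
from workcell import vision
def look(xb,zt,names=("top","scene"),hx=.03):
    for n in names:
        c=vision.read_camera(n);P=cloud(c).reshape(-1,3);P=P[np.all(np.isfinite(P),axis=1)];B=toBar(P,BP)
        m=(abs(B[:,0]-xb)<hx)&(abs(B[:,1])<.045)&(abs(B[:,2]-zt)<.005)
        if n=="scene": cv2.imwrite("pics/s%d.png"%(bot.read_state()["time"]*10),cv2.resize(c["image"][120:270,140:340,::-1],(800,600)))
        if m.sum()>5: print(n,m.sum(),np.percentile(B[m],[3,50,97],axis=0).round(4).tolist(),cv2.minAreaRect((B[m][:,:2]*1000).astype(np.float32)))
E
python3 - <<'E'
from held import *
look(.055,.052,hx=.016)
delta(down(np.arctan2(1,-.15)),np.array([.48,.34,.25]))
E
ls pics
```

```text
top 120 [[0.0458, -0.019, 0.0481], [0.0576, -0.0016, 0.0518], [0.0687, 0.0153, 0.0553]] ((54.02287292480469, -1.7818260192871094), (29.88878631591797, 35.83747863769531), 0.32479944825172424)
scene 118 [[0.042, -0.0195, 0.0483], [0.053, -0.0035, 0.0519], [0.0644, 0.0161, 0.0545]] ((53.54359817504883, -1.3021221160888672), (24.181304931640625, 42.41014099121094), 1.2819737195968628)
pos [ 0.5281 -0.2656  0.283 ] turn units [ 0.013 -0.43  -0.005] shift units in TARGET axes [6.061 0.423 0.33 ] in present axes [5.852 0.4   1.618] t 12.0833 F [ 0.5 -0.3 -1.3]
crop1.png
crop2.png
s120.png
s5.png
scene0.png
top0.png
w1.png
w2.png
w3.png
w4.png
```

The support stands in the narrow bay: about 1 mm off along the bar, -1.5 mm across, and its top at the right height. Now to the tray.

>>> play_rows(
  moves=[
    [[0.006, -0.215, 0, 0, 0, 0, 80], [0.006, -0.215, 0, 0, 0, 0, 80], [0, 0, 0, 0.4, 0.03, 0, 80], [0, 0, 0, 0.4, 0.03, 0, 80], [0, 0, 0, 0.4, 0.03, 0, 80]],
  ],
)

```text
time: 12.5
tool_pos: [0.5164, -0.1423, 0.278]
tcp_rot: [-2.047, -2.37, 0.003]
wrist_force: [0.4, -0.1, -0.1]
width: 0.938
grip_force: 0.0
```

>>> play_rows(
  moves=[
    [[0, 0, 0, 0.4, 0.03, 0, 80], [0, 0, 0, 0.4, 0.03, 0, 80], [0, 0, 0, 0.4, 0.03, 0, 80], [0, 0, 0, 0.4, 0.03, 0, 80], [0, 0, 0, 0.4, 0.03, 0, 80]],
  ],
)

```text
time: 12.92
tool_pos: [0.5019, 0.0577, 0.279]
tcp_rot: [-2.047, -2.372, 0.004]
wrist_force: [0.3, -0.6, 0.4]
width: 0.935
grip_force: 0.0
```

>>> play_rows(
  moves=[
    [[0, 0, 0, 0.4, 0.03, 0, 80], [0, 0, 0, 0.4, 0.03, 0, 60], [0, 0, 0, 0.4, 0.02, 0, 60], [0, 0, 0, 0.4, 0.02, 0, 60], [0, 0, 0, 0.4, 0.02, 0, 60]],
  ],
)

```text
time: 13.33
tool_pos: [0.4845, 0.2571, 0.2798]
tcp_rot: [-2.047, -2.373, 0.005]
wrist_force: [0.7, -1.1, 0.1]
width: 0.705
grip_force: 0.0
```

>>> play_rows(
  moves=[
    [[0, 0, 0, 0, 0, 0, 60], [0, 0, 0, 0, 0, 0, 60]],
  ],
)

```text
time: 13.5
tool_pos: [0.4846, 0.2571, 0.2796]
tcp_rot: [-2.042, -2.377, 0.006]
wrist_force: [0.5, -0.6, -0.9]
width: 0.7
grip_force: 0.0
```

```bash
python3 - <<'E'
from go import *
from workcell import vision
s_=bot.read_state();print(s_["tool_pos"],s_["tcp_rot"],s_["time"],s_["width"])
c=vision.read_camera("wrist"); cv2.imwrite("pics/w6.png",c["image"][:,:,::-1]);np.savez("w6.npz",**c); W=cloud(c)
v=c["image"].astype(int); br=v.min(2)
m=(W[...,2]>.041)&(W[...,2]<.055)&(np.hypot(W[...,0]-.482,W[...,1]-.347)<.05)
n,l,st,ce=cv2.connectedComponentsWithStats((m&(br>95)).astype(np.uint8))
for i in range(1,n):
    if st[i,4]>300: print(st[i],rect(W[l==i]),np.median(W[l==i],0))
t=(W[...,2]>.041)&(W[...,2]<.055)&(np.hypot(W[...,0]-.482,W[...,1]-.31)<.13); print("tray",rect(W[t]),[int(x) for x in np.percentile(br[m],[5,25,50,75,95])])
E
```

```text
[0.48460553 0.25708275 0.27958231] [-2.04211878 -2.37689984  0.00631901] 13.5 0.6998911270698343
[ 307   51   43   63 2426] (array([478.2, 346.6]), array([42.7, 61.1]), 10.2) [0.4781235  0.34772421 0.04819272]
tray (array([482.2, 309.6]), array([126.3, 155.2]), 9.9) [50, 84, 138, 146, 147]
```

View pics/w6.png

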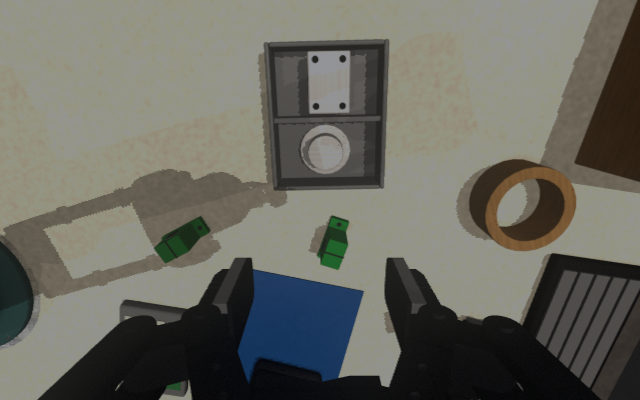

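The block sits in the upper pocket at pixel (329,82). It measures at (0.478, 0.347), 43×61 mm, yaw 10.2°, top z 0.048, which fits, and the finger sides are clear.

>>> play_rows(
  moves=[
    [[0, 0, -0.055, 0, 0, 0, 64], [0, 0, 0, 0.3, 0.033, 0, 64], [0, 0, 0, 0.3, 0.033, 0, 64], [0, 0, 0, 0.3, 0.033, 0, 64], [0, 0, 0, 0, 0, 0.4, 64]],
  ],
)

```text
time: 13.97
tool_pos: [0.485, 0.3513, 0.2502]
tcp_rot: [-2.017, -2.404, -0.026]
wrist_force: [2.1, 0.7, 1.9]
width: 0.748
grip_force: 0.0
```

>>> play_rows(
  moves=[
    [[0, 0, 0, 0, 0, 0.4, 64], [0, 0, 0, 0, 0, 0.4, 64], [0, 0, 0, 0, 0, 0.4, 64], [0, 0, 0, 0, 0, 0, 64], [0, 0, 0, 0, 0, 0, 64]],
  ],
)

```text
time: 14.38
tool_pos: [0.4776, 0.3433, 0.1189]
tcp_rot: [-2.017, -2.398, 0.013]
wrist_force: [0.7, -1.0, 0.2]
width: 0.749
grip_force: 0.0
```

```bash
python3 - <<'E'
from go import *
delta(down(np.radians(100.2)),np.array([.4783,.347,.022]))
E
```

```text
pos [0.4776 0.3433 0.1189] turn units [-0.024 -0.003 -0.011] shift units in TARGET axes [0.035 0.014 0.969] in present axes [0.034 0.025 0.969] t 14.3833 F [ 0.7 -1.   0.2]
```

>>> play_rows(
  moves=[
    [[-0.024, 0, -0.01, 0.035, 0.02, 0, 64], [0, 0, 0, 0, 0, 0.25, 64], [0, 0, 0, 0, 0, 0.25, 64], [0, 0, 0, 0, 0, 0, 64], [0, 0, 0, 0, 0, 0, 64]],
  ],
)

```text
time: 14.8
tool_pos: [0.4822, 0.3509, 0.0738]
tcp_rot: [2.013, 2.41, 0.016]
wrist_force: [-0.2, -0.2, -0.2]
width: 0.748
grip_force: 0.0
```

```bash
python3 - <<'E'
from go import *
delta(down(np.radians(100.2)),np.array([.4783,.347,.022]))
E
```

```text
pos [0.4822 0.3509 0.0738] turn units [ 0.018 -0.01   0.002] shift units in TARGET axes [-0.031 -0.045  0.518] in present axes [-0.034 -0.05   0.518] t 14.8 F [-0.2 -0.2 -0.2]
```

>>> play_rows(
  moves=[
    [[0.01, 0, 0, 0, 0, 0, 64], [0, 0, 0, 0, 0, 0, 64], [0, 0, 0, 0, 0, 0, 64]],
  ],
)

```text
time: 15.05
tool_pos: [0.4829, 0.3515, 0.0744]
tcp_rot: [-2.013, -2.411, -0.014]
wrist_force: [0.6, 0.3, 0.7]
width: 0.749
grip_force: 0.0
```

```bash
python3 - <<'E'
from go import *
delta(down(np.radians(100.2)),np.array([.4783,.347,.022]))
E
```

```text
pos [0.4829 0.3515 0.0744] turn units [ 0.012 -0.012  0.002] shift units in TARGET axes [-0.037 -0.053  0.524] in present axes [-0.04  -0.057  0.524] t 15.05 F [0.6 0.3 0.7]
```

>>> play_rows(
  moves=[
    [[0.01, -0.01, 0, -0.038, -0.053, 0, 64], [0, 0, 0, 0, 0, 0.2, 64], [0, 0, 0, 0, 0, 0.2, 64], [0, 0, 0, 0, 0, 0.1, 64], [0, 0, 0, 0, 0, 0, 64]],
  ],
)

```text
time: 15.47
tool_pos: [0.4743, 0.3442, 0.0193]
tcp_rot: [-2.012, -2.409, 0.012]
wrist_force: [-0.5, -0.2, -0.7]
width: 0.747
grip_force: 0.0
```

```bash
python3 - <<'E'
from go import *
delta(down(np.radians(100.2)),np.array([.4783,.347,.022]))
E
```

```text
pos [0.4743 0.3442 0.0193] turn units [-0.016  0.005  0.002] shift units in TARGET axes [ 0.02   0.045 -0.027] in present axes [ 0.02   0.045 -0.027] t 15.4667 F [-0.5 -0.2 -0.7]
```

>>> play_rows(
  moves=[
    [[0, 0, 0, 0.015, 0.035, -0.02, 64], [0, 0, 0, 0, 0, 0, 64], [0, 0, 0, 0, 0, 0, 64]],
  ],
)

```text
time: 15.72
tool_pos: [0.4812, 0.3489, 0.0256]
tcp_rot: [-2.013, -2.411, -0.001]
wrist_force: [-0.0, -0.9, -0.7]
width: 0.75
grip_force: 0.0
```

```bash
python3 - <<'E'
from go import *
delta(down(np.radians(100.2)),np.array([.4783,.347,.022]))
E
```

```text
pos [0.4812 0.3489 0.0256] turn units [ 0.    -0.002  0.002] shift units in TARGET axes [-0.014 -0.032  0.036] in present axes [-0.014 -0.032  0.036] t 15.7167 F [-0.  -0.9 -0.7]
```

>>> play_rows(
  moves=[
    [[0, 0, 0, -0.01, -0.02, 0.03, 64], [0, 0, 0, 0, 0, 0, 64], [0, 0, 0, 0, 0, 0, 64], [0, 0, 0, 0, 0, 0, 64], [0, 0, 0, 0, 0, 0, 35]],
  ],
  newtons=60,
)

```text
time: 16.13
tool_pos: [0.4779, 0.3466, 0.0209]
tcp_rot: [-2.013, -2.41, 0.003]
wrist_force: [-0.0, 1.1, -0.0]
width: 0.626
grip_force: 0.0
```

>>> play_rows(
  moves=[
    [[0, 0, 0, 0, 0, 0, 35], [0, 0, 0, 0, 0, 0, 35], [0, 0, 0, 0, 0, 0, 35], [0, 0, 0, 0, 0, 0, 35], [0, 0, 0, 0, 0, 0, 35]],
  ],
)

```text
time: 16.55
tool_pos: [0.4784, 0.3468, 0.0213]
tcp_rot: [-2.013, -2.41, 0.002]
wrist_force: [0.5, 0.9, 3.8]
width: 0.503
grip_force: 63.5
```

>>> play_rows(
  moves=[
    [[0, 0, 0, 0, 0, -0.1, 35], [0, 0, 0, 0, 0, -0.3, 35], [0, 0, 0, 0, 0, -0.4, 35], [0, 0, 0, 0, 0, -0.4, 35], [0, 0, 0, 0, 0, -0.4, 35]],
  ],
)

```text
time: 16.97
tool_pos: [0.4768, 0.3457, 0.1812]
tcp_rot: [-2.012, -2.409, 0.009]
wrist_force: [0.6, 0.9, -2.4]
width: 0.504
grip_force: 62.8
```

>>> play_rows(
  moves=[
    [[0, 0, 0, 0, 0, 0, 35], [0, 0, 0, 0, 0, 0, 35]],
  ],
)

```text
time: 17.13
tool_pos: [0.4798, 0.3477, 0.1844]
tcp_rot: [2.013, 2.411, 0.006]
wrist_force: [-0.1, 0.7, -3.1]
width: 0.503
grip_force: 63.0
```

>>> play_rows(
  moves=[
    [[0, 0, 0.245, 0, 0, 0, 35], [0, 0, 0.245, 0, 0, 0, 35], [0, 0, 0.245, 0, 0, 0, 35], [0, 0, 0.245, 0, 0, 0, 35], [0, 0, 0.245, 0, 0, 0, 35]],
  ],
)

```text
time: 17.55
tool_pos: [0.476, 0.3452, 0.1771]
tcp_rot: [-2.652, -1.684, 0.015]
wrist_force: [0.8, 0.0, -3.1]
width: 0.499
grip_force: 62.9
```

>>> play_rows(
  moves=[
    [[0, 0, 0.245, 0, 0, 0, 35], [0, 0, 0.245, 0, 0, 0, 35], [0, 0, 0.245, 0, 0, 0, 35], [0, 0, 0.245, 0, 0, 0, 35], [0, 0, 0.245, 0, 0, 0, 35]],
  ],
)

```text
time: 17.97
tool_pos: [0.476, 0.3452, 0.1771]
tcp_rot: [3.034, 0.805, -0.015]
wrist_force: [-0.7, -0.3, -3.0]
width: 0.502
grip_force: 62.8
```

>>> play_rows(
  moves=[
    [[0, 0, 0.245, 0, 0, 0, 35], [0, 0, 0.245, 0, 0, 0, 35], [0, 0, 0.245, 0, 0, 0, 35], [0, 0, 0, -0.05, 0.38, 0, 35], [0, 0, 0, -0.05, 0.38, 0, 35]],
  ],
)

```text
time: 18.38
tool_pos: [0.478, 0.2695, 0.1774]
tcp_rot: [3.129, 0.252, -0.013]
wrist_force: [0.4, -1.1, -2.5]
width: 0.5
grip_force: 63.1
```

>>> play_rows(
  moves=[
    [[0, 0, 0, -0.05, 0.38, 0, 35], [0, 0, 0, -0.05, 0.38, 0, 35], [0, 0, 0, -0.05, 0.38, 0, 35], [0, 0, 0, -0.05, 0.38, 0, 35], [0, 0, 0, -0.05, 0.38, 0, 35]],
  ],
)

```text
time: 18.8
tool_pos: [0.4825, 0.0765, 0.1778]
tcp_rot: [3.131, 0.248, -0.014]
wrist_force: [-0.2, -0.3, -3.4]
width: 0.501
grip_force: 63.1
```

>>> play_rows(
  moves=[
    [[0, 0, 0, -0.05, 0.38, 0, 35], [0, 0, 0, 0, 0, 0.4, 35], [0, 0, 0, 0, 0, 0.4, 35], [0, 0, 0, 0, 0, 0.25, 35], [0, 0, 0, 0, 0, 0, 35]],
  ],
)

```text
time: 19.22
tool_pos: [0.4772, 0.0392, 0.0673]
tcp_rot: [-3.132, -0.245, 0.033]
wrist_force: [-2.1, -0.4, -3.3]
width: 0.501
grip_force: 62.9
```

>>> play_rows(
  moves=[
    [[0, 0, 0, 0, 0, 0, 35], [0, 0, 0, 0, 0, 0, 35]],
  ],
)

```text
time: 19.38
tool_pos: [0.4862, 0.0402, 0.0761]
tcp_rot: [3.131, 0.248, -0.005]
wrist_force: [0.8, -0.2, -2.7]
width: 0.505
grip_force: 63.1
```

```bash
python3 - <<'E'
from go import *
delta(down(np.radians(8.5)),np.array([.485,.035,.0193]))
E
```

```text
pos [0.4862 0.0402 0.0761] turn units [0.001 0.007 0.019] shift units in TARGET axes [-0.019  0.05   0.568] in present axes [-0.018  0.05   0.568] t 19.3833 F [ 0.8 -0.2 -2.7]
```

>>> play_rows(
  moves=[
    [[0, 0.007, 0.019, -0.02, 0.05, 0.2, 35], [0, 0, 0, 0, 0, 0.2, 35], [0, 0, 0, 0, 0, 0.08, 35], [0, 0, 0, 0, 0, 0, 35], [0, 0, 0, 0, 0, 0, 35]],
  ],
)

```text
time: 19.8
tool_pos: [0.486, 0.0351, 0.0292]
tcp_rot: [3.132, 0.233, 0.003]
wrist_force: [-1.0, 0.2, -3.2]
width: 0.507
grip_force: 63.1
```

```bash
python3 - <<'E'
from go import *
delta(down(np.radians(8.5)),np.array([.485,.035,.0193]))
E
```

```text
pos [0.486  0.0351 0.0292] turn units [ 0.001 -0.004  0.   ] shift units in TARGET axes [-0.01  -0.     0.099] in present axes [-0.01  -0.     0.099] t 19.8 F [-1.   0.2 -3.2]
```

>>> play_rows(
  moves=[
    [[0, 0, 0, 0, 0, 0.04, 35], [0, 0, 0, 0, 0, 0.03, 35], [0, 0, 0, 0, 0, 0, 35], [0, 0, 0, 0, 0, 0, 35]],
  ],
)

```text
time: 20.13
tool_pos: [0.4853, 0.0349, 0.0214]
tcp_rot: [3.133, 0.232, 0.002]
wrist_force: [-0.4, 0.2, -2.8]
width: 0.504
grip_force: 63.1
```

>>> play_rows(
  moves=[
    [[0, 0, 0, 0, 0, 0.015, 35], [0, 0, 0, 0, 0, 0, 35], [0, 0, 0, 0, 0, 0, 35]],
  ],
)

```text
time: 20.38
tool_pos: [0.485, 0.0348, 0.0196]
tcp_rot: [3.133, 0.232, 0.001]
wrist_force: [-1.2, 0.2, -2.7]
width: 0.501
grip_force: 63.1
```

>>> play_rows(
  moves=[
    [[0, 0, 0, 0, 0, 0.01, 35], [0, 0, 0, 0, 0, 0, 35], [0, 0, 0, 0, 0, 0, 35]],
  ],
)

```text
time: 20.63
tool_pos: [0.4852, 0.0348, 0.0193]
tcp_rot: [3.133, 0.232, 0.001]
wrist_force: [-2.8, -1.1, 5.9]
width: 0.499
grip_force: 64.1
```

>>> play_rows(
  moves=[
    [[0, 0, 0, 0, 0, 0, 66], [0, 0, 0, 0, 0, 0, 66], [0, 0, 0, 0, 0, 0, 66], [0, 0, 0, 0, 0, -0.15, 66], [0, 0, 0, 0, 0, -0.3, 66]],
  ],
)

```text
time: 21.05
tool_pos: [0.4813, 0.0347, 0.0604]
tcp_rot: [-3.133, -0.232, 0.012]
wrist_force: [0.3, 0.7, 0.3]
width: 0.775
grip_force: 0.0
```

>>> play_rows(
  moves=[
    [[0, 0, 0, 0, 0, -0.35, 84], [0, 0, 0, 0, 0, -0.2, 84], [0, 0, -0.242, 0, 0, 0, 84], [0, 0, -0.242, 0, 0, 0, 84], [0, 0, -0.242, 0, 0, 0, 84]],
  ],
)

```text
time: 21.47
tool_pos: [0.4857, 0.0349, 0.1195]
tcp_rot: [3.036, 0.803, 0.005]
wrist_force: [-0.3, 0.8, -0.3]
width: 0.98
grip_force: 0.0
```

>>> play_rows(
  moves=[
    [[0, 0, -0.242, 0, 0, 0, 84], [0, 0, -0.242, 0, 0, 0, 84], [0, 0, -0.242, 0, 0, 0, 84], [0, 0, -0.242, 0, 0, 0, 84], [0, 0, -0.242, 0, 0, 0, 84]],
  ],
)

```text
time: 21.88
tool_pos: [0.4851, 0.0349, 0.1185]
tcp_rot: [2.659, 1.671, 0.001]
wrist_force: [0.7, 1.0, 0.7]
width: 0.983
grip_force: 0.0
```

>>> play_rows(
  moves=[
    [[0, 0, -0.242, 0, 0, 0, 84], [0, 0, -0.242, 0, 0, 0, 84], [0, 0, -0.242, 0, 0, 0, 84], [0, 0, -0.242, 0, 0, 0, 84], [0, 0, -0.242, 0, 0, 0, 84]],
  ],
)

```text
time: 22.3
tool_pos: [0.4851, 0.0348, 0.1185]
tcp_rot: [2.041, 2.387, 0.001]
wrist_force: [0.2, -0.8, 0.9]
width: 0.981
grip_force: 0.0
```

```bash
python3 - <<'E'
from go import *
from workcell import vision
for n in("wrist","top"):
    c=vision.read_camera(n); W=cloud(c); br=c["image"].min(2)
    m=(W[...,2]>.039)&(W[...,2]<.053)&(np.hypot(W[...,0]-.485,W[...,1]-.035)<.05)
    if m.sum()>10: print(n,m.sum(),rect(W[m]),np.median(W[m],0))
delta(down(np.radians(98.5)),np.array([.485,.035,.019]))
E
```

```text
wrist 5727 (array([482.8,  35.5]), array([62.1, 44.2]), 8.2) [0.48258979 0.03747508 0.04613355]
top 23 (array([459.2,  28.6]), array([18.1, 46.3]), 38.2) [0.46253849 0.0163094  0.04458093]
pos [0.485  0.0348 0.1185] turn units [0.002 0.001 0.005] shift units in TARGET axes [ 0.002 -0.     0.995] in present axes [ 0.002 -0.001  0.995] t 22.4 F [ 0.2  0.9 -0.2]
```

The block stands on the mat at (0.483, 0.0355), with its long side at 8.2°, ready for the grip on its y faces.

>>> play_rows(
  moves=[
    [[0, 0, 0.01, 0.01, -0.02, 0.3, 84], [0, 0, 0, 0, 0, 0.3, 84], [0, 0, 0, 0, 0, 0.25, 84], [0, 0, 0, 0, 0, 0.1, 84], [0, 0, 0, 0, 0, 0, 84]],
  ],
)

```text
time: 22.82
tool_pos: [0.4801, 0.0354, 0.0208]
tcp_rot: [-2.055, -2.372, 0.006]
wrist_force: [-0.3, 0.7, 0.2]
width: 0.982
grip_force: 0.0
```

>>> play_rows(
  moves=[
    [[0, 0, 0, 0, 0, 0, 84], [0, 0, 0, 0, 0, 0, 84]],
  ],
)

```text
time: 22.98
tool_pos: [0.4845, 0.0356, 0.025]
tcp_rot: [2.054, 2.374, 0.003]
wrist_force: [-0.2, -0.2, 1.3]
width: 0.985
grip_force: 0.0
```

```bash
python3 - <<'E'
from go import *
delta(down(np.radians(98.4)),np.array([.483,.0353,.012]))
E
```

```text
pos [0.4845 0.0356 0.025 ] turn units [ 0.007  0.002 -0.005] shift units in TARGET axes [-0.    -0.015  0.13 ] in present axes [-0.    -0.016  0.13 ] t 22.9833 F [-0.2 -0.2  1.3]
```

>>> play_rows(
  moves=[
    [[0, 0, 0, 0, -0.015, 0.07, 84], [0, 0, 0, 0, 0, 0.05, 84], [0, 0, 0, 0, 0, 0, 84], [0, 0, 0, 0, 0, 0, 84]],
  ],
)

```text
time: 23.32
tool_pos: [0.4812, 0.0353, 0.0115]
tcp_rot: [2.054, 2.376, 0.0]
wrist_force: [0.7, -0.2, -0.9]
width: 0.983
grip_force: 0.0
```

>>> play_rows(
  moves=[
    [[0, 0, 0, 0, 0, 0, 52], [0, 0, 0, 0, 0, 0, 52], [0, 0, 0, 0, 0, 0, 52], [0, 0, 0, 0, 0, 0, 52], [0, 0, 0, 0, 0, 0, 52]],
  ],
)

```text
time: 23.73
tool_pos: [0.4826, 0.0353, 0.0124]
tcp_rot: [2.053, 2.375, 0.003]
wrist_force: [0.9, 0.5, 4.5]
width: 0.718
grip_force: 66.8
```

>>> play_rows(
  moves=[
    [[0, 0, 0, 0, 0, 0, 52], [0, 0, 0, 0, 0, 0, 52]],
  ],
)

```text
time: 23.9
tool_pos: [0.4826, 0.0353, 0.0124]
tcp_rot: [2.053, 2.375, 0.003]
wrist_force: [0.2, -0.2, 6.0]
width: 0.718
grip_force: 66.9
```

>>> play_rows(
  moves=[
    [[0, 0, 0, 0, 0, -0.1, 52], [0, 0, 0, 0, 0, -0.3, 52], [0, 0, 0, 0, 0, -0.4, 52], [0, 0, 0, 0, 0, -0.4, 52], [0, 0, 0, 0, 0, -0.4, 52]],
  ],
)

```text
time: 24.32
tool_pos: [0.4791, 0.0353, 0.172]
tcp_rot: [-2.053, -2.375, 0.004]
wrist_force: [1.8, -0.2, -3.3]
width: 0.718
grip_force: 66.8
```

>>> play_rows(
  moves=[
    [[0, 0, 0, 0, 0, -0.4, 52], [0, 0, 0, 0, 0, -0.4, 52], [0, 0, 0, 0, 0, -0.2, 52], [0, 0, 0, -0.3, 0, 0, 52], [0, 0, 0, -0.36, 0, 0, 52]],
  ],
)

```text
time: 24.73
tool_pos: [0.491, -0.0288, 0.2738]
tcp_rot: [2.048, 2.379, 0.004]
wrist_force: [0.4, -0.6, -3.3]
width: 0.715
grip_force: 67.0
```

>>> play_rows(
  moves=[
    [[0, 0, 0, -0.36, 0, 0, 52], [0, 0, 0, -0.36, 0, 0, 52], [0, 0, 0, -0.36, 0, 0, 52], [0, 0, 0, -0.36, 0, 0, 52], [0, 0, 0, -0.36, 0, 0, 52]],
  ],
)

```text
time: 25.15
tool_pos: [0.5154, -0.2092, 0.2706]
tcp_rot: [-2.053, -2.375, 0.001]
wrist_force: [0.1, 0.3, -2.4]
width: 0.712
grip_force: 67.0
```

>>> play_rows(
  moves=[
    [[0, 0, 0, -0.36, 0, 0, 52], [0, 0, 0, -0.36, 0, 0, 52], [0, 0, 0, -0.36, 0, 0, 52], [0, 0, 0, -0.2, 0, 0, 52], [0, 0, 0, 0, 0, 0, 52]],
  ],
)

```text
time: 25.57
tool_pos: [0.5341, -0.3385, 0.2699]
tcp_rot: [-2.058, -2.372, 0.003]
wrist_force: [0.3, 0.2, -3.1]
width: 0.718
grip_force: 66.9
```

>>> play_rows(
  moves=[
    [[0, 0.22, 0, 0, 0, 0, 52], [0, 0.22, 0, 0, 0, 0, 52], [0, 0, 0, 0, 0, 0, 52], [0, 0, 0, 0, 0, 0, 52]],
  ],
)

```text
time: 25.9
tool_pos: [0.5344, -0.335, 0.2696]
tcp_rot: [-1.941, -2.241, -0.213]
wrist_force: [-0.1, 0.3, -1.9]
width: 0.718
grip_force: 66.8
```

```bash
python3 - <<'E'
from go import *
Rt=toolbar(); b=bay(BP,-.045); print(b)
delta(Rt,b+Rt@[0,0,-.0094])
E
```

```text
[ 0.53582805 -0.32682748  0.10017967]
pos [ 0.5344 -0.335   0.2696] turn units [-0.002 -0.002 -0.012] shift units in TARGET axes [-0.293  0.027  1.577] in present axes [-0.294  0.03   1.576] t 25.9 F [-0.1  0.3 -1.9]
```

>>> play_rows(
  moves=[
    [[0, 0, -0.012, -0.293, 0.028, 0, 52], [0, 0, 0, 0, 0, 0.3, 52], [0, 0, 0, 0, 0, 0.35, 52], [0, 0, 0, 0, 0, 0.3, 52], [0, 0, 0, 0, 0, 0, 52]],
  ],
)

```text
time: 26.32
tool_pos: [0.535, -0.3365, 0.1654]
tcp_rot: [-1.925, -2.243, -0.212]
wrist_force: [-1.5, 1.0, -4.8]
width: 0.714
grip_force: 66.7
```

>>> play_rows(
  moves=[
    [[0, 0, 0, 0, 0, 0, 52], [0, 0, 0, 0, 0, 0, 52]],
  ],
)

```text
time: 26.48
tool_pos: [0.5403, -0.3419, 0.1748]
tcp_rot: [-1.935, -2.255, -0.215]
wrist_force: [0.8, -0.5, -1.5]
width: 0.711
grip_force: 66.7
```

```bash
python3 - <<'E'
from go import *
from workcell import vision
Rt=toolbar(); b=bay(BP,-.045)
delta(Rt,b+Rt@[0,0,-.0094])
st=bot.read_state();R=Ro.from_rotvec(st["tcp_rot"]).as_matrix()
for n in("wrist","scene"):
    c=vision.read_camera(n);P=cloud(c).reshape(-1,3);P=P[np.all(np.isfinite(P),axis=1)];T=(P-st["tool_pos"])@R
    m=(abs(T[:,0])<.035)&(abs(T[:,1])<.026)&(T[:,2]>-.036)&(T[:,2]<.015);T=T[m]
    print(n,len(T),np.percentile(T,[2,50,98],axis=0).round(4).tolist())
E
```

```text
pos [ 0.5403 -0.3419  0.1748] turn units [0.006 0.006 0.008] shift units in TARGET axes [-0.011 -0.021  0.668] in present axes [-0.009 -0.024  0.668] t 26.4833 F [ 0.8 -0.5 -1.5]
wrist 18365 [[-0.0196, -0.0249, -0.0346], [0.0103, 0.0, -0.0333], [0.0227, 0.025, 0.0018]]
scene 99 [[-0.0243, -0.0243, -0.0357], [-0.017, 0.0033, -0.0337], [0.0192, 0.0249, -0.0188]]
```

>>> play_rows(
  moves=[
    [[0, 0, 0, -0.015, -0.022, 0.05, 52], [0, 0, 0, 0, 0, 0.05, 52], [0, 0, 0, 0, 0, 0.05, 52], [0, 0, 0, 0, 0, 0, 52], [0, 0, 0, 0, 0, 0, 52]],
  ],
)

```text
time: 27.0
tool_pos: [0.5364, -0.3404, 0.1569]
tcp_rot: [-1.934, -2.25, -0.215]
wrist_force: [1.0, -1.3, -2.3]
width: 0.717
grip_force: 66.8
```

```bash
python3 - <<'E'
from go import *
Rt=toolbar(); b=bay(BP,-.045)
delta(Rt,b+Rt@[-.001,0,-.009])
E
```

```text
pos [ 0.5364 -0.3404  0.1569] turn units [ 0.001 -0.001  0.004] shift units in TARGET axes [-0.002  0.014  0.493] in present axes [-0.003  0.014  0.493] t 27.0 F [ 1.  -1.3 -2.3]
```

Alignment is within about 1.5 mm, so I'm entering the bay.

>>> play_rows(
  moves=[
    [[0, 0, 0, 0, 0.008, 0.08, 52], [0, 0, 0, 0, 0, 0.1, 52], [0, 0, 0, 0, 0, 0.1, 52], [0, 0, 0, 0, 0, 0.06, 52], [0, 0, 0, 0, 0, 0.03, 52]],
  ],
)

```text
time: 27.42
tool_pos: [0.5355, -0.3313, 0.1192]
tcp_rot: [-1.932, -2.249, -0.215]
wrist_force: [-0.1, 0.5, -3.2]
width: 0.715
grip_force: 66.9
```

>>> play_rows(
  moves=[
    [[0, 0, 0, 0, 0, 0, 52], [0, 0, 0, 0, 0, 0, 52], [0, 0, 0, 0, 0, 0, 52]],
  ],
)

```text
time: 27.67
tool_pos: [0.5369, -0.3328, 0.122]
tcp_rot: [-1.935, -2.253, -0.216]
wrist_force: [0.8, -1.1, -3.4]
width: 0.717
grip_force: 66.9
```

```bash
python3 - <<'E'
from go import *
Rt=toolbar(); b=bay(BP,-.045)
delta(Rt,b+Rt@[-.001,0,-.009])
E
```

```text
pos [ 0.5369 -0.3328  0.122 ] turn units [0.004 0.002 0.005] shift units in TARGET axes [ 0.002 -0.002  0.136] in present axes [ 0.002 -0.002  0.136] t 27.6667 F [ 0.8 -1.1 -3.4]
```

>>> play_rows(
  moves=[
    [[0, 0, 0, 0, 0, 0.03, 52], [0, 0, 0, 0, 0, 0.03, 52], [0, 0, 0, 0, 0, 0.02, 52], [0, 0, 0, 0, 0, 0, 52], [0, 0, 0, 0, 0, 0, 52]],
  ],
)

```text
time: 28.08
tool_pos: [0.5362, -0.3306, 0.1135]
tcp_rot: [-1.934, -2.252, -0.216]
wrist_force: [0.2, 0.2, -3.2]
width: 0.716
grip_force: 66.9
```

>>> play_rows(
  moves=[
    [[0, 0, 0, 0, 0, 0.015, 52], [0, 0, 0, 0, 0, 0, 52], [0, 0, 0, 0, 0, 0, 52]],
  ],
)

```text
time: 28.33
tool_pos: [0.5363, -0.3305, 0.1122]
tcp_rot: [-1.934, -2.252, -0.216]
wrist_force: [-1.0, -0.3, -2.9]
width: 0.718
grip_force: 66.9
```

```bash
python3 - <<'E'
from go import *
Rt=toolbar(); b=bay(BP,-.045)
delta(Rt,b+Rt@[-.001,0,-.009])
E
```

```text
pos [ 0.5363 -0.3305  0.1122] turn units [0.003 0.001 0.005] shift units in TARGET axes [-0.001  0.001  0.036] in present axes [-0.     0.001  0.036] t 28.3333 F [-1.  -0.3 -2.9]
```

>>> play_rows(
  moves=[
    [[0, 0, 0, 0, 0, 0.015, 52], [0, 0, 0, 0, 0, 0, 52], [0, 0, 0, 0, 0, 0, 52]],
  ],
)

```text
time: 28.58
tool_pos: [0.5362, -0.3301, 0.1107]
tcp_rot: [-1.934, -2.252, -0.216]
wrist_force: [-0.0, 0.0, -3.5]
width: 0.716
grip_force: 66.9
```

>>> play_rows(
  moves=[
    [[0, 0, 0, 0, 0, 0.012, 52], [0, 0, 0, 0, 0, 0, 52], [0, 0, 0, 0, 0, 0, 52]],
  ],
)

```text
time: 28.83
tool_pos: [0.5361, -0.3298, 0.1095]
tcp_rot: [-1.934, -2.252, -0.216]
wrist_force: [0.3, -0.4, -2.9]
width: 0.713
grip_force: 66.9
```

>>> play_rows(
  moves=[
    [[0, 0, 0, 0, 0, 0.006, 52], [0, 0, 0, 0, 0, 0, 52], [0, 0, 0, 0, 0, 0, 52]],
  ],
)

```text
time: 29.08
tool_pos: [0.5363, -0.3299, 0.1093]
tcp_rot: [-1.935, -2.252, -0.216]
wrist_force: [0.4, 0.1, -1.3]
width: 0.715
grip_force: 67.1
```

>>> play_rows(
  moves=[
    [[0, 0, 0, 0, 0, 0.007, 52], [0, 0, 0, 0, 0, 0, 52], [0, 0, 0, 0, 0, 0, 52]],
  ],
)

```text
time: 29.33
tool_pos: [0.5363, -0.3299, 0.1092]
tcp_rot: [-1.935, -2.252, -0.216]
wrist_force: [-2.0, -0.4, 4.4]
width: 0.715
grip_force: 67.6
```

>>> play_rows(
  moves=[
    [[0, 0, 0, 0, 0, 0, 72], [0, 0, 0, 0, 0, 0, 84], [0, 0, 0, 0, 0, 0, 84], [0, 0, 0, 0, 0, 0, 84], [0, 0, 0, 0, 0, 0, 84]],
  ],
)

```text
time: 29.75
tool_pos: [0.5362, -0.3296, 0.1082]
tcp_rot: [-1.934, -2.252, -0.216]
wrist_force: [-0.4, -0.5, 0.2]
width: 0.981
grip_force: 0.0
```

>>> play_rows(
  moves=[
    [[0, 0, 0, 0, 0, -0.1, 84], [0, 0, 0, 0, 0, -0.2, 84], [0, 0, 0, 0, 0, -0.3, 84], [0, 0, 0, 0, 0, -0.4, 84], [0, 0, 0, 0, 0, -0.4, 84]],
  ],
)

```text
time: 30.17
tool_pos: [0.5399, -0.3595, 0.246]
tcp_rot: [-1.933, -2.25, -0.215]
wrist_force: [1.6, -1.0, 0.4]
width: 0.982
grip_force: 0.0
```

>>> play_rows(
  moves=[
    [[0, 0, 0, -0.3, 0, -0.3, 84], [0, 0, 0, -0.3, 0, 0, 84], [0, 0, 0, 0, 0, 0, 84], [0, 0, 0, 0, 0, 0, 84], [0, 0, 0, 0, 0, 0, 84]],
  ],
)

```text
time: 30.58
tool_pos: [0.5497, -0.423, 0.2602]
tcp_rot: [-1.934, -2.25, -0.216]
wrist_force: [-0.3, -0.1, -0.4]
width: 0.984
grip_force: 0.0
```

```bash
python3 - <<'E'
from held import *
print("block");look(-.045,.042,hx=.025)
print("support");look(.055,.052,hx=.016)
E
cp pics/s[23]*.png pics/fin.png 2>/dev/null; ls pics
```

```text
block
top 335 [[-0.0643, -0.0298, 0.0384], [-0.0426, -0.0008, 0.042], [-0.0227, 0.0282, 0.0452]] ((-45.286956787109375, -1.2056007385253906), (47.996700286865234, 62.47233581542969), 1.8264005184173584)
scene 366 [[-0.0685, -0.0317, 0.0387], [-0.0481, -0.0037, 0.0424], [-0.0275, 0.0287, 0.045]] ((-47.74895477294922, -0.5977859497070312), (65.82221984863281, 43.963802337646484), 89.03018188476562)
support
top 119 [[0.0463, -0.0183, 0.0483], [0.0582, -0.0013, 0.0518], [0.0687, 0.0152, 0.0553]] ((54.209869384765625, -1.8005714416503906), (29.922948837280273, 35.984825134277344), 0.3463890552520752)
scene 118 [[0.0417, -0.0195, 0.0484], [0.0531, -0.0038, 0.0521], [0.0644, 0.0163, 0.0551]] ((53.6329345703125, -0.7930221557617188), (24.180269241333008, 40.815528869628906), 0.22649608552455902)
crop1.png
crop2.png
s120.png
s306.png
s307.png
s5.png
scene0.png
top0.png
w1.png
w2.png
w3.png
w4.png
w6.png
```

Both parts measure in place and level with the bar, so I'm handing in.

```bash
python3 -c "
from workcell import bot
print(bot.finish_job())"
```

```text
the job is handed in; nothing more can be done
None
```

Both parts are on the rail and released, and I handed the job in at about 31 s, though no verdict came back: by camera depth the bearing block is within 3 mm of the wide bay's centre and the shaft support within 2 mm of the narrow bay's, both flat on the bar, but I didn't view a final picture or re-measure the other objects.

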